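# Hang the driver rack on its two studs

### The arm

A 6-joint arm with a two-finger parallel gripper is mounted at the origin on a cart in front of the work surface, level with it; the furniture and walls round the work are solid. World frame = base frame: x ahead of the robot, y to its left, z up, the work surface at z = 0. Lengths are in mm, angles in rad, forces in N, time in s.
With the tool pointing down it reaches from about 275 to 750 mm from the base axis. Payload 10.2 kg.
Tool frame: the origin (TCP) lies where the fingers leave the gripper's body, on its centre line; the fingertips stand 73 mm ahead of it and the grasp point (between the pads) lies 54 mm ahead of it (ctrl.tip_extent is the z of the fingertips in the tool frame, in mm); z points along the fingers, y is the line along which they close (so a half turn about z gives the same grasp; the last joint's range is limited). The gripper opens to 85 mm and grips with 20 to 120 N. Pads are 22 mm wide; open, the fingers measure 114 mm over their backs; the gripper's body (76 mm by 85 mm) begins 54 mm behind the grasp point. The pads swing forward as they close: fully open they stand 13 mm farther back than shut.
Start: joints at [0.991, 0.313, 1.498, -0, 1.331, -0.223], TCP at [183.384, 491.937, 303.894] pointing down, gripper open.
Joint ranges: [-2.94, 2.94], [-0.97, 2.17], [0.19, 2.56], [-1.23, 4.37], [0.02, 3.11], [-2.88, 2.88]. Speed limits (rad/s): [2.39, 2.39, 3.01, 3.14, 3.14, 3.14].

### API

Orientations are given as a unit quaternion [w, x, y, z].
In Python, from rig import readout, cams, order, ctrl gives the robot as it stands.
- The arm moves only by the shell command python3 -m handwheel 'ROWS' [OPENING] [FORCE]. ROWS is a JSON list of rows, 1 to 8 of them, each of 6 numbers: dx, dy, dz in mm, then a rotation vector rx, ry, rz in rad; each row is the pose to reach, as a shift and turn from the pose commanded when the command began, along the tool's axes at that moment; what a row does not reach only later rows make up. A row lasts 1/10 s, in which the tool goes at most 50 mm and 0.15 rad, less where a joint would pass 70% of its speed; a pose out of reach is approached as far as the arm can. OPENING is the opening from 0.0 (shut) to 1.0 (fully open), set as the command begins (- or left out keeps the last). The fingers move at their own pace and stop on an object; FORCE is the grip in N (left out, the last holds). Time passes only in rows, so rows that do not move let the fingers close. It prints the time, the measured TCP pose, the force, the opening and the grip force at its end.
- readout.sense(): the state, without advancing time (a new reading comes with each control period).
- cams.capture(name): name is "scene" or "top" or "wrist"; returns (picture, depth): 384x512x3 uint8, red, green, blue; 384x512 float32, mm along the optical axis (not along the pixel's ray), 0 where there is no reading.
- cams.calibration(name): a dict with "fx", "fy", "cx", "cy" (pixels), "position" and "attitude" of the camera in the world. Camera axes: x right, y down, z forward; pixel columns grow to the right and rows downward; lengths in mm; the calibration is good to about 2 mm. A picture is of the moment at which its call begins: read the wrist's pose just before it. calibration takes no time and is no camera call; for the wrist camera it gives the pose at the moment of the call.
- order.finish_job(): hands the job in; it is judged then, once.
Trained networks look in the newest picture that a camera, given by its name, has taken for a name from the list of things; names that differ only in an ending like _2 or _b are one class to them, and where a whole thing is asked for, a point or a joint stands for the part that bears it (a point fixed in the world has none). Each returns a list of dicts, best first, with "p" (0 to 1); they miss things now and then, are a little off and sometimes report something else, mostly with a low value. They report only what shows in the picture. A call takes as long as a camera call.
- cams.trace(target, camera): "pixels" (384x512 bool, what is visible of it) and "bbox" ([left, top, right, bottom] in pixels, round what is visible of it).
- cams.spot_point(target, camera): "uv" ([column, row] in pixels: a listed point, or the origin of a listed thing).
The state is a dict: "time_s": time; "joints": joint angles; "dq": joint speeds; "tau": joint torques, N m; "eef_pos": TCP position; "ee_rot": TCP orientation; "force": force on the tool from outside, world axes, zero at the start; "wrist_torque": the same for the moment, N m; "grip_width": opening from 0.0 (shut) to 1.0 (fully open); "grip_force": force on a finger pad.
Only numpy, scipy, OpenCV 4.12 (cv2) and the standard library are available. Lean on these libraries where they do the work, as an engineer would, in place of code of your own. Each camera call takes 0.05 s, during which the arm holds its last target. There are 200 camera calls.

### The job

Hang the empty screwdriver rack on the bench rail: pass both stud heads through its keyholes, then lower it fully home until the spring catch has snapped out over its top edge, and let go. Feel for the studs gently rather than forcing the rack against the rail, and leave the other things on the bench where they are.

Things in the scene. Friction and masses are not known exactly. Their poses are not given: they have to be found in the camera images.
- driver_rack: the rack to hang: painted sheet steel, 0.3 to 0.5 kg, standing upright on the bench. Origin: bottom edge of its plate's back face at mid width; z up, y along the plate, the shelf sticks out to -x. Plate 120 (y) x 84 (z) x 4 mm, x = 0 to -4 mm. Shelf with four small holes at the bottom: x = -4 to -59 mm, 10 mm thick, 14 mm at the front lip
- rack_grip (a point): where to grip the rack, across its bare aluminium middle web, which is 12 mm thick (y = -6 to +6 mm), x = -4 to -54 mm, from the shelf up to z = 92 mm in the rack's frame. This point lies inside the web at x = -32, y = 0, z = 76 mm; axes as the rack's
- rack_seat (a point): point on the plate's back face at mid width, 56 mm above the rack's underside: level with the stud axes when fully home. The keyholes are 42 mm either side of it: a round entry, diameter 19 mm, its centre 16 mm below this point, runs up into a slot 10 mm wide that ends 3.5 mm above this point; axes as the rack's
- rail_stand: fixed stand: extrusion rail 176 mm long on two posts on a steel base plate (176 x 100 mm, 5 mm of it in front of the origin), a steel stud strip clamped on the rail's front. Origin on the bench below the strip's front face, at the middle of the rail; +x away from the robot, y along the rail, z up. Between the studs a lug with the catch rises to 173 mm above the bench
- rail_mid (a point): point in the plane of the strip's front face, 124 mm above the bench, at the middle of the RAIL. The strip (124 x 62 mm) and its studs and catch were clamped by hand up to 20 mm left or right (+-y) of this point, not measured; height and distance are true. Two studs 84 mm apart at this height, along -x: shank 7 mm thick, 6 mm long, then a flat head 16 mm wide, its face 10.2 mm off the strip
- catch (a joint): spring tongue 18 mm wide midway between the studs, 154.8 to 162.3 mm above the bench. 0 = out, tip 6 mm in front of the strip; +0.006 (m) = pressed flush by a plate lying on the strip, which takes 3 N at first and 4.5 N at flush. When the rack is lowered 16 mm from the entries onto the shanks, its top edge (then 152 mm high) passes below the tongue, which snaps out over it
- short_driver: small screwdriver 144 mm long lying on the bench, to be left alone; origin at its middle on the bench
- cutter: small side cutter pliers 141 mm long lying on the bench, to be left alone; origin at its middle on the bench
- reel: solder reel 64 x 54 x 42 mm standing on the bench, to be left alone; origin at the middle of its underside
- tape: roll of tape 62 mm in diameter, 19 mm high, lying on the bench, to be left alone; origin at the middle of its underside

How it is judged (in metres and radians):
At the end, for the whole second after the job is handed in: The rack hangs still on both studs: its seat point level with the stud axes within 3 mm, its back face within 4 mm of the strip's face, within 23 mm of the rail's middle, upright within 4 degrees, and the catch is out (within 2 mm of fully out) over its top edge (z of rack_seat in the frame of rail_mid between -0.003 and 0.003 m and x of rack_seat in the frame of rail_mid between -0.004 and 0.003 m and y of rack_seat in the frame of rail_mid between -0.023 and 0.023 m and angle between driver_rack's own z axis and vertical below 0.07 rad and value of joint catch below 0.002 m and linear speed of driver_rack below 0.01 m/s); the robot touches nothing.
It fails at once if the rack is forced against the stand, studs or catch with more than 35 N (contact force between driver_rack and rail_stand above 35 N).
It fails at once if the robot knocks the stand with more than 20 N (contact force between any of the fingers, the arm and rail_stand above 20 N).
It fails at once if the short driver, cutter, reel or tape is moved by more than 20 mm (distance of any of short_driver, cutter, reel, tape from where it was at the start of the episode above 0.02 m).
It also fails if it takes over 51 s, if anything falls off the work surface, if the arm or the gripper's body presses on something with over 40 N, if the wrist force passes 120 N, or if a joint passes its speed limit or range.

## Working session

There is one attempt and no reset: what is moved stays moved. The work goes in short steps, Python scripts to look and compute and a shell command to move; the robot and the scene stay as the last step left them, time stands still between calls to the robot, and variables do not carry over. Pictures are saved under pics/ and viewed, at most 10 in all, crops included, and the job is handed in when it is done.

```bash
ls; mkdir -p pics
cat > h.py <<'E'
import numpy as np, cv2
from scipy.spatial.transform import Rotation as R
from rig import readout, cams, order, ctrl
def rot(q): return R.from_quat([q[1],q[2],q[3],q[0]]).as_matrix()
def att(c):
    a=np.array(c["attitude"]); return a if a.shape==(3,3) else rot(a)
def cloud(name,d,c=None):
    c=c or cams.calibration(name); v,u=np.mgrid[:d.shape[0],:d.shape[1]]
    P=np.stack([(u-c["cx"])/c["fx"]*d,(v-c["cy"])/c["fy"]*d,d],-1)
    return P@att(c).T+np.array(c["position"])
E
python3 - <<'E'
from h import *
print(readout.sense())
ims=[]
for n in ("scene","top"):
    im,d=cams.capture(n); c=cams.calibration(n); print(n,c)
    W=cloud(n,d,c); np.save(f"{n}.npy",W); np.save(f"{n}_d.npy",d)
    cv2.imwrite(f"pics/{n}.png",im[:,:,::-1])
    for t in ("driver_rack","rail_stand","short_driver","cutter","reel","tape"):
        for r in cams.trace(t,n)[:2]:
            m=r["pixels"]&(d>0); p=W[m]
            print(n,t,round(r["p"],2),r["bbox"],np.percentile(p,[2,50,98],axis=0).round().tolist() if len(p) else None)
    for t in ("rack_grip","rack_seat","rail_mid","rail_stand","driver_rack"):
        for r in cams.spot_point(t,n)[:1]: print(n,t,r["p"],r["uv"])
E
```

```text
pics
{'time_s': 0.0, 'joints': array([ 9.90577404e-01,  3.13413192e-01,  1.49842023e+00, -2.20654419e-05,
        1.33101264e+00, -2.23397137e-01]), 'dq': array([ 4.27530417e-05,  2.14882904e-05, -2.03077234e-06, -7.90339448e-04,
        1.58117248e-03, -1.51867098e-04]), 'tau': array([ 1.58548746e-04, -4.12265396e+01, -2.59740740e+01, -1.56199385e-04,
        4.16933544e-03, -6.40763687e-06]), 'eef_pos': array([183.30134731, 491.78284445, 303.360203  ]), 'ee_rot': array([-2.35231193e-04,  1.77463295e-01,  9.84127220e-01, -5.80980810e-04]), 'force': array([-1.11523441,  0.24159018, -0.59618986]), 'wrist_torque': array([-0.04289346, -0.02273777, -0.04212407]), 'grip_force': 0.0, 'grip_width': 1.004276852084204}
scene {'fx': 394.555437545272, 'fy': 394.555437545272, 'cx': 254.83790484735263, 'cy': 190.38697875712847, 'position': array([  63.67894661, -439.01058411,  816.17182492]), 'attitude': array([-0.36506407,  0.86918097, -0.30835502,  0.12716067])}
scene driver_rack 0.95 [184.6, 181.5, 230.0, 230.2] [[384.0, 156.0, 0.0], [426.0, 206.0, 26.0], [456.0, 274.0, 92.0]]
scene rail_stand
[... 1474 characters left out ...]
 200.8, 169.8, 220.8] [[390.0, 347.0, 4.0], [417.0, 375.0, 18.0], [446.0, 403.0, 23.0]]
top cutter 0.63 [312.0, 217.0, 358.4, 234.8] [[354.0, -244.0, 0.0], [393.0, -187.0, 10.0], [406.0, -122.0, 15.0]]
top reel 0.77 [183.3, 157.8, 200.8, 178.1] [[519.0, 241.0, 1.0], [555.0, 276.0, 39.0], [581.0, 302.0, 263.0]]
top tape 0.7 [146.7, 200.7, 169.8, 219.2] [[391.0, 347.0, 0.0], [418.0, 375.0, 18.0], [446.0, 404.0, 23.0]]
top tape 0.56 [212.0, 157.1, 270.4, 186.0] [[497.0, 30.0, 3.0], [526.0, 114.0, 73.0], [597.0, 198.0, 171.0]]
top rack_grip 0.81 [207.3, 212.5]
top rack_seat 0.59 [207.9, 201.2]
top rail_mid 0.78 [240.8, 183.1]
top rail_stand 0.96 [242.5, 188.6]
top driver_rack 0.92 [207.5, 197.7]
```

Run:
```python
from h import *
im=cv2.imread("pics/scene.png"); a=cv2.resize(im[140:260,160:320],(800,600),interpolation=cv2.INTER_CUBIC); cv2.imwrite("pics/s_crop.png",a)
S=np.load("scene.npy"); T=np.load("top.npy")
def fit(xy):
    vx,vy,x0,y0=cv2.fitLine(xy.astype(np.float32),cv2.DIST_HUBER,0,.01,.01).ravel()
    return np.degrees(np.arctan2(vy,vx)).round(2),(x0.round(1),y0.round(1))
for n,W in (("scene",S),("top",T)):
    x,y,z=W[...,0],W[...,1],W[...,2]
    m=(x>370)&(x<480)&(y>140)&(y<290)&(z>80)&(z<87.5); p=W[m]
    print(n,"platetop",m.sum(),fit(p[:,:2]),p.min(0).round(),p.max(0).round())
    m=(x>370)&(x<480)&(y>140)&(y<290)&(z>88)&(z<100); p=W[m]
    print(n,"web",m.sum(),fit(p[:,:2]),p.min(0).round(),p.max(0).round(),p.mean(0).round(1))
    m=(x>470)&(x<600)&(y>0)&(y<220)&(z>160)&(z<185); p=W[m]
    print(n,"lug",m.sum(),p.mean(0).round(1),p.min(0).round(),p.max(0).round())
    m=(x>470)&(x<530)&(y>0)&(y<220)&(z>95)&(z<150); p=W[m]
    if len(p): print(n,"strip",m.sum(),fit(p[:,:2]),np.percentile(p,[1,50,99],axis=0).round())
    m=(x>470)&(x<620)&(y>0)&(y<220)&(z>15)&(z<300); p=W[m]
    print(n,"rail",m.sum(),fit(p[:,:2]),np.percentile(p,[1,50,99],axis=0).round())
uv=np.array
for n,W in (("scene",S),("top",T)):
    d=np.load(n+"_d.npy"); c=cams.calibration(n)
    def at(u,v,z):
        r=att(c)@uv([(u-c["cx"])/c["fx"],(v-c["cy"])/c["fy"],1]); p=uv(c["position"]); return (p+r*(z-p[2])/r[2]).round(1)
    if n=="scene": print(at(200.5,196.5,76),at(213.6,194.9,56),at(253,191.1,124),at(253.2,219.6,0))
    else: print(at(207.3,212.5,76),at(207.9,201.2,56),at(240.8,183.1,124),at(242.5,188.6,0))
# tool z: which way does gripper y
print(rot(readout.sense()["ee_rot"]).round(3)); c=cams.calibration("wrist");print(c, att(c).round(3))
```

```text
scene platetop 109 (np.float32(-79.66), (np.float32(443.5), np.float32(215.1))) [393. 159.  80.] [456. 278.  87.]
scene web 72 (np.float32(14.37), (np.float32(416.2), np.float32(212.0))) [395. 204.  88.] [440. 222.  95.] [416.8 212.2  91.4]
scene lug 141 [510.2 100.8 167.8] [496.  84. 160.] [528. 119. 175.]
scene strip 1083 (np.float32(-87.68), (np.float32(505.8), np.float32(105.1))) [[490.  24.  96.]
 [505.  92. 135.]
 [529. 198. 147.]]
scene rail 2087 (np.float32(-86.92), (np.float32(508.0), np.float32(103.3))) [[493.  24.  18.]
 [509.  92. 129.]
 [618. 199. 211.]]
top platetop 62 (np.float32(-79.55), (np.float32(445.7), np.float32(218.9))) [395. 161.  80.] [458. 277.  87.]
top web 68 (np.float32(10.91), (np.float32(419.6), np.float32(214.2))) [395. 196.  88.] [451. 222.  98.] [419.9 214.1  92.1]
top lug 118 [514.2 104.3 169. ] [497.  89. 160.] [534. 120. 177.]
top strip 597 (np.float32(-89.29), (np.float32(513.4), np.float32(114.6))) [[494.  27.  98.]
 [514. 131. 142.]
 [530. 201. 148.]]
top rail 988 (np.float32(-88.8), (np.float32(517.8), np.float32(113.6))) [[495.  27.  19.]
 [518. 118. 144.]
 [619. 201. 197.]]
[409.3 220.8  76. ] [449.6 221.3  56. ] [499. 111. 124.] [507.7 122.4   0. ]
[414.7 213.8  76. ] [450.2 215.4  56. ] [498.5 113.2 124. ] [496.7 111.6   0. ]
[[-0.937  0.349 -0.   ]
 [ 0.349  0.937  0.   ]
 [ 0.     0.    -1.   ]]
{'fx': 342.87368900764267, 'fy': 342.87368900764267, 'cx': 255.0708155348965, 'cy': 185.1118963561803, 'position': array([113.2487754 , 517.35859158, 374.19229555]), 'attitude': array([0.12118438, 0.81245277, 0.5640311 , 0.08428374])} [[ 0.35   0.896  0.274]
 [ 0.937 -0.334 -0.102]
 [ 0.     0.292 -0.956]]
```

View pics/s_crop.png

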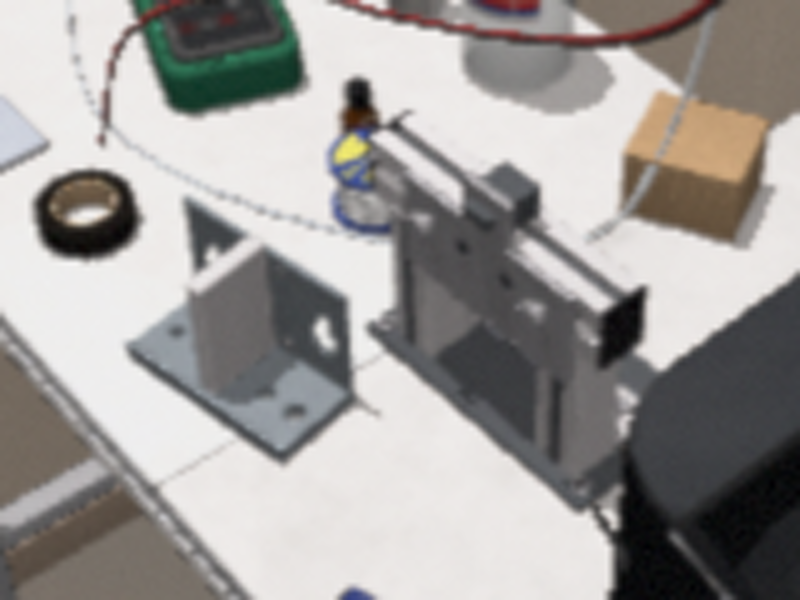

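```bash
R='[-338,-287,54,0,0,-0.38]'; python3 -m handwheel '[[-42,-36,7,0,0,-0.05],[-84,-72,14,0,0,-0.1],[-127,-108,20,0,0,-0.14],[-169,-143,27,0,0,-0.19],[-211,-179,34,0,0,-0.24],[-253,-215,41,0,0,-0.29],[-296,-251,47,0,0,-0.33],[-338,-287,54,0,0,-0.38]]'
```

```text
time_s: 2.0
eef_pos: [377.9, 143.5, 255.6]
ee_rot: [0.001, -0.012, 1.0, 0.0]
force: [0.9, 0.5, 0.2]
grip_width: 1.002
grip_force: 0.0
```

```bash
python3 -m handwheel '[[0,0,0,0,0,0],[0,0,0,0,0,0]]'
python3 - <<'E'
from h import *
s=readout.sense(); print(s["eef_pos"].round(1),rot(s["ee_rot"]).round(3))
c=cams.calibration("wrist"); im,d=cams.capture("wrist"); W=cloud("wrist",d,c)
np.save("w1.npy",W); cv2.imwrite("pics/w1.png",im[:,:,::-1])
for t in ("rail_mid","rack_grip","rack_seat","catch"):
    for r in cams.spot_point(t,"wrist")[:1]:
        u,v=np.round(r["uv"]).astype(int); print(t,r["p"],r["uv"],W[v,u])
import pickle; pickle.dump(c,open("c1.pkl","wb"))
E
```

```text
time_s: 2.2
eef_pos: [377.5, 144.8, 255.5]
ee_rot: [-0.0, -0.01, 1.0, 0.0]
force: [-0.4, -0.6, -0.2]
grip_width: 0.999
grip_force: 0.0
[377.5 144.8 255.5] [[-1.   -0.02 -0.  ]
 [-0.02  1.    0.  ]
 [ 0.    0.   -1.  ]]
rack_seat 0.67 [338.3, 256.7] [435.73274634 211.47601541  81.48266678]Traceback (most recent call last):
  File "<stdin>", line 6, in <module>
ValueError: it knows: cutter, driver_rack, rack_grip, rack_seat, rail_mid, rail_stand, reel, short_driver, tape
```

View pics/w1.png

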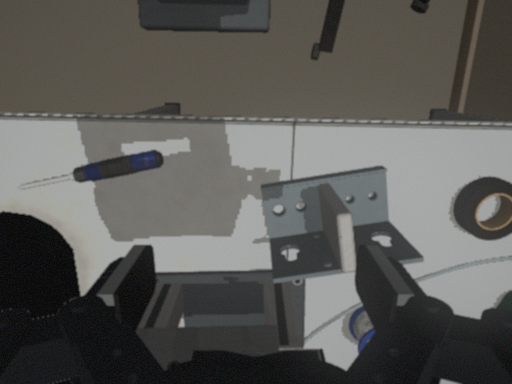

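```bash
python3 -m handwheel '[[-1,-6,2,0,-0.13,0],[-2,-12,4,0,-0.26,0],[-3,-18,6,0,-0.39,0],[-4,-25,8,0,-0.52,0],[-4,-31,10,0,-0.65,0],[-4,-37,11,0,-0.78,0],[-4,-37,11,0,-0.78,0],[-4,-37,11,0,-0.78,0]]'
cat > look.py <<'E'
import sys,pickle
from h import *
k=sys.argv[1]; s=readout.sense(); c=cams.calibration("wrist"); im,d=cams.capture("wrist"); W=cloud("wrist",d,c)
np.save(f"w{k}.npy",W); pickle.dump(c,open(f"c{k}.pkl","wb")); cv2.imwrite(f"pics/w{k}.png",im[:,:,::-1])
for t in sys.argv[2:]:
    for r in cams.spot_point(t,"wrist")[:1]:
        u,v=np.round(r["uv"]).astype(int); print(t,r["p"],r["uv"],W[v,u].round(1))
E
python3 look.py 2 rail_mid rail_stand rack_grip
python3 - <<'E'
from h import *
W=np.load("w1.npy"); x,y,z=W[...,0],W[...,1],W[...,2]
m=(x>380)&(x<450)&(y>185)&(y<235)&(z>88)&(z<98); p=W[m]
r=cv2.minAreaRect(p[:,:2].astype(np.float32)); print(len(p),p.mean(0),r)
m=(x>420)&(x<470)&(y>150)&(y<290)&(z>78)&(z<88); p=W[m]; r=cv2.minAreaRect(p[:,:2].astype(np.float32)); print(len(p),p.mean(0),r)
E
```

```text
time_s: 3.2
eef_pos: [382.1, 109.3, 244.8]
ee_rot: [0.379, -0.011, 0.925, 0.005]
force: [0.5, 0.1, 1.0]
grip_width: 1.001
grip_force: 0.0
rail_mid 0.89 [254.2, 186.1] [502.3 111.  122.7]
rail_stand 0.86 [254.4, 65.8] [498.6 110.9   2.5]
rack_grip 0.91 [434.2, 51.2] [405.4 206.2  90.9]
958 [417.29123616 213.52606842  91.83379373] ((418.744384765625, 214.42047119140625), (49.989315032958984, 12.378408432006836), 10.394648551940918)
889 [445.51278558 210.31229592  82.86931566] ((433.8030700683594, 217.33399963378906), (29.302350997924805, 120.0625228881836), 10.580491065979004)
```

View pics/w2.png

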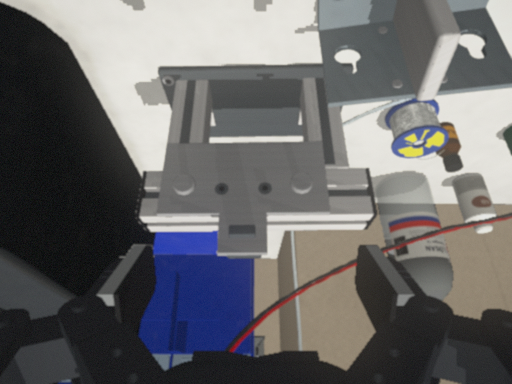

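Run:
```python
from h import *
import pickle
W=np.load("w2.npy");c=pickle.load(open("c2.pkl","rb"));im=cv2.imread("pics/w2.png")
x,y,z=W[...,0],W[...,1],W[...,2]
reg=np.zeros(x.shape,bool); reg[148:212,165:325]=1
m=reg&(x>490)&(x<512)&(z>98)&(z<150); p=W[m]
# robust plane x=a+b*y+c*z on strip, excluding heads
k=np.ones(len(p),bool)
for i in range(8):
    A=np.c_[np.ones(len(p)),p[:,1],p[:,2]]; s=np.linalg.lstsq(A[k],p[k,0],rcond=None)[0]; e=p[:,0]-A@s; k=abs(e-np.median(e[k]))<2.5
print("plane",s,k.sum(),"x at mid",s@[1,105,124],"yaw deg",-np.degrees(np.arctan(s[1])))
E_=np.full(x.shape,np.nan); E_=s[0]+s[1]*y+s[2]*z-x   # height off the strip
h=reg&(E_>7)&(E_<13)
n,l,st,ce=cv2.connectedComponentsWithStats(h.astype(np.uint8))
for i in range(1,n):
    if st[i,4]>30: q=W[l==i]; print("head",st[i],ce[i].round(1),q.mean(0).round(1),((q.min(0)+q.max(0))/2).round(1))
# strip side edges & rail ends at z 110..120
for z0 in (104,112,120,128,136,144):
    m=(abs(z-z0)<3)&(abs(E_)<2.5)&(y>0)&(y<220); print("strip",z0,y[m].min().round(1),y[m].max().round(1),m.sum())
m=(z>128)&(z<147)&(E_<0)&(E_>-40)&(y>0)&(y<220); print("rail",np.percentile(y[m],[0.5,99.5]).round(1))
m=(z>156)&(z<176)&(x>480)&(x<540)&(y>0)&(y<220); q=y[m]; print("lug",np.percentile(q,[1,50,99]).round(1))
# stud centres by colour on plane 10.2 off the strip
g=cv2.cvtColor(im,cv2.COLOR_BGR2GRAY)
cir=cv2.HoughCircles(cv2.resize(g[140:220,150:340],None,fx=4,fy=4,interpolation=cv2.INTER_CUBIC),cv2.HOUGH_GRADIENT,1,200,param1=60,param2=15,minRadius=34,maxRadius=54)
print(cir)
def ray(u,v,off=10.2):
    r=att(c)@np.array([(u-c["cx"])/c["fx"],(v-c["cy"])/c["fy"],1]); P=np.array(c["position"]); nn=np.array([1,-s[1],-s[2]]); t=(s[0]-off-nn@P)/(nn@r); return (P+t*r).round(1)
if cir is not None:
    for a in cir[0]: print(ray(a[0]/4+150-.4,a[1]/4+140-.4))
cv2.imwrite("pics/w2c.png",cv2.resize(im[135:260,140:380],(800,417),interpolation=cv2.INTER_CUBIC))
```

```text
plane [ 5.07860643e+02 -4.76215904e-02 -1.97232471e-03] 7757 x at mid 502.61580724802747 yaw deg 2.7264563546209386
head [291 172  22  22 370] [301.5 182.4] [490.8 144.3 125.5] [491.3 144.6 124.8]
head [173 174  23  21 368] [184.  183.9] [494.8  61.1 125.6] [495.2  60.9 124.8]
strip 104 41.5 164.6 1077
strip 112 41.3 165.0 1005
strip 120 41.3 165.0 860
strip 128 41.5 164.8 1086
strip 136 41.4 165.0 1289
strip 144 41.6 165.2 1123
rail [ 25.7 199.3]
lug [ 86.6 103.5 119.9]
[[[135.5 168.5  52.3]
  [604.5 171.5  45.7]]]
[494.5  60.5 124. ]
[490.6 143.8 125.8]
```

View pics/w2c.png

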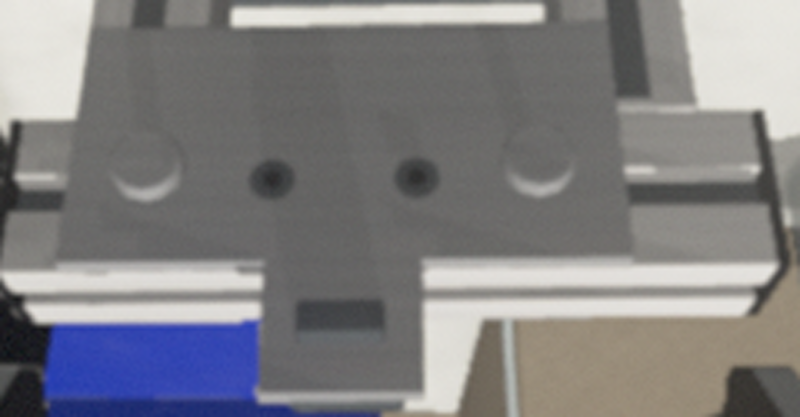

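```bash
cat > go.py <<'E'
import sys
from h import *
x,y,z,yaw=map(float,sys.argv[1:5]); s=readout.sense(); R0=rot(s["ee_rot"])
Rt=R.from_euler("z",yaw,degrees=True).as_matrix()@np.diag([-1,1,-1.])
d=R0.T@(np.array([x,y,z])-s["eef_pos"]); print("row",d.round(1).tolist(),R.from_matrix(R0.T@Rt).as_rotvec().round(3).tolist(),"n",np.linalg.norm(d).round())
E
python3 go.py 415.8 213.9 195 10.45
```

```text
row [9.7, 104.1, 60.7] [-0.061, 0.778, -0.15] n 121.0
```

```bash
python3 -m handwheel '[[2,17,10,-0.01,0.13,-0.025],[3,35,20,-0.02,0.26,-0.05],[5,52,30,-0.03,0.39,-0.075],[6.5,70,40.5,-0.04,0.52,-0.1],[8,87,50.5,-0.05,0.65,-0.125],[9.7,104.1,60.7,-0.061,0.778,-0.15],[9.7,104.1,60.7,-0.061,0.778,-0.15],[9.7,104.1,60.7,-0.061,0.778,-0.15]]'; python3 go.py 415.8 213.9 130 10.45; python3 look.py 3 rack_grip rack_seat
python3 - <<'E'
from h import *
W=np.load("w3.npy"); x,y,z=W[...,0],W[...,1],W[...,2]
m=(x>380)&(x<450)&(y>195)&(y<235)&(z>88)&(z<98); p=W[m]
r=cv2.minAreaRect(p[:,:2].astype(np.float32)); print(len(p),p.mean(0),r)
E
```

```text
time_s: 4.2
eef_pos: [415.6, 213.5, 194.2]
ee_rot: [0.0, -0.09, 0.996, -0.001]
force: [0.1, 0.2, 0.1]
grip_width: 1.0
grip_force: 0.0
row [-0.2, 0.5, 64.2] [-0.002, 0.0, -0.001] n 64.0
rack_grip 0.59 [255.5, 214.7] [410.2 212.3  92.5]
rack_seat 0.82 [257.1, 246.8] [428.3 216.2  93.7]
1766 [417.08250725 214.04106314  91.86054122] ((418.69769287109375, 214.21141052246094), (49.97881317138672, 11.639077186584473), 10.959924697875977)
```

```bash
python3 -m handwheel '[[0,0.3,20,0,0,0],[0,0.3,40,0,0,0],[0,0.3,58,0,0,0],[0,0.3,64,0,0,0],[0,0.3,64,0,0,0]]' 0.5; python3 -m handwheel '[[0,0,0,0,0,0],[0,0,0,0,0,0],[0,0,0,0,0,0],[0,0,0,0,0,0],[0,0,0,0,0,0],[0,0,0,0,0,0]]' 0 70
```

```text
time_s: 4.85
eef_pos: [415.2, 213.4, 130.6]
ee_rot: [0.0, -0.09, 0.996, -0.0]
force: [0.9, 0.4, 0.1]
grip_width: 0.5
grip_force: 0.0
time_s: 5.45
eef_pos: [415.8, 213.8, 131.5]
ee_rot: [0.001, -0.09, 0.996, -0.0]
force: [-2.2, -1.3, 6.3]
grip_width: 0.131
grip_force: 68.3
```

```bash
python3 -m handwheel '[[0,0,-10,0,0,0],[0,0,-40,0,0,0],[0,0,-70,0,0,0],[0,0,-84,0,0,0],[0,0,-84,0,0,0],[0,0,-84,0,0,0]]'; python3 go.py 445.8 100.5 215 2.73; python3 -c "
from h import *
print(readout.sense()['wrist_torque'])"
```

```text
time_s: 6.05
eef_pos: [415.1, 213.7, 214.2]
ee_rot: [-0.0, -0.09, 0.996, -0.0]
force: [-0.9, 0.2, -3.4]
grip_width: 0.128
grip_force: 68.7
row [-9.8, -116.8, -0.7] [-0.001, -0.0, 0.133] n 117.0
[-0.00942038  0.089851    0.00640711]
```

```bash
python3 -m handwheel '[[-2,-25,0,0,0,0.03],[-5,-60,0,0,0,0.07],[-8,-95,-0.7,0,0,0.11],[-9.8,-116.8,-0.7,0,0,0.133],[-9.8,-116.8,-0.7,0,0,0.133],[-9.8,-116.8,-0.7,0,0,0.133]]'; python3 go.py 445.8 100.5 215 2.73
python3 - <<'E'
from h import *
im,d=cams.capture("scene"); W=cloud("scene",d)
cv2.imwrite("pics/s2.png",cv2.resize(im[130:250,190:350,::-1],(800,600),interpolation=cv2.INTER_CUBIC))
im,d=cams.capture("wrist"); c=cams.calibration("wrist"); V=cloud("wrist",d,c); np.save("w4.npy",V); cv2.imwrite("pics/w4.png",im[:,:,::-1])
x,y,z=V[...,0],V[...,1],V[...,2]
m=(x>400)&(x<490)&(y>30)&(y<170)&(z>157)&(z<172); p=V[m]; print("platetop",len(p),p.mean(0).round(1),p.min(0).round(1),p.max(0).round(1), cv2.minAreaRect(p[:,:2].astype(np.float32)))
m=(x>380)&(x<480)&(y>30)&(y<170)&(z>80)&(z<105); p=V[m]; print("shelf",len(p),np.percentile(p,[1,50,99],axis=0).round(1), cv2.minAreaRect(p[:,:2].astype(np.float32)))
E
```

```text
time_s: 6.65
eef_pos: [445.7, 100.6, 214.4]
ee_rot: [-0.001, -0.024, 1.0, -0.0]
force: [0.2, 0.1, -3.3]
grip_width: 0.129
grip_force: 69.1
row [-0.1, -0.1, -0.6] [-0.0, -0.002, -0.0] n 1.0
platetop 2242 [444.4 100.9 165.2] [423.4  45.8 157. ] [480.6 159.2 172. ] ((450.7644958496094, 101.15364074707031), (54.878700256347656, 113.5588607788086), 2.8678503036499023)
shelf 15529 [[416.6  42.1  86.3]
 [441.7 102.8  93.7]
 [476.3 160.1 103.4]] ((446.4868469238281, 101.0561294555664), (56.411197662353516, 120.57600402832031), 2.7757797241210938)
```

View pics/w4.png

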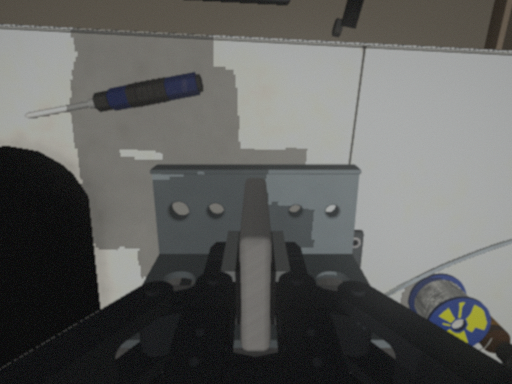

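View pics/s2.png

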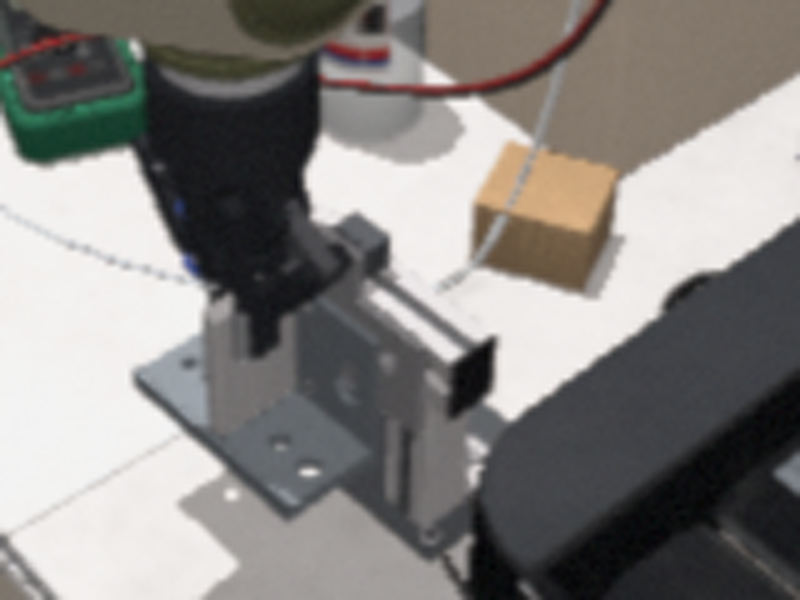

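```bash
python3 -m handwheel '[[-6,0,-0.5,0,0,0],[-11,0,-0.5,0,0,0],[-11,0,-0.5,0,0,0],[-12,0,-0.5,0,0,0],[-13,0,-0.5,0,0,0],[-13,0,-0.5,0,0,0]]'; python3 -m handwheel '[[-1,0,0,0,0,0],[-1,0,0,0,0,0],[-2,0,0,0,0,0],[-2,0,0,0,0,0]]'
```

```text
time_s: 7.35
eef_pos: [459.1, 101.3, 215.8]
ee_rot: [0.0, -0.024, 1.0, -0.0]
force: [0.1, -0.5, -3.2]
grip_width: 0.131
grip_force: 69.1
time_s: 7.75
eef_pos: [461.2, 101.3, 215.8]
ee_rot: [0.0, -0.024, 1.0, -0.0]
force: [0.7, -0.4, -2.5]
grip_width: 0.131
grip_force: 69.1
```

```bash
python3 -m handwheel '[[-1,0,0,0,0,0],[-1,0,0,0,0,0]]';python3 -c "
from h import *
s=readout.sense();print(s['force'],s['wrist_torque'])"
```

```text
time_s: 7.95
eef_pos: [462.2, 101.4, 215.8]
ee_rot: [0.0, -0.024, 1.0, -0.0]
force: [0.1, -0.4, -2.9]
grip_width: 0.128
grip_force: 69.1
[ 0.07050551 -0.39778889 -2.91214405] [-0.01075946  0.06438295  0.0166524 ]
```

```bash
python3 -m handwheel '[[-1,0,0,0,0,0],[-1,0,0,0,0,0]]'; python3 -m handwheel '[[-1,0,0,0,0,0],[-1,0,0,0,0,0]]'
```

```text
time_s: 8.15
eef_pos: [463.2, 101.5, 215.8]
ee_rot: [0.0, -0.024, 1.0, -0.0]
force: [-0.3, 0.7, -2.7]
grip_width: 0.129
grip_force: 69.1
time_s: 8.35
eef_pos: [464.2, 101.5, 215.8]
ee_rot: [0.0, -0.024, 1.0, -0.0]
force: [0.0, -0.4, -3.5]
grip_width: 0.131
grip_force: 69.1
```

```bash
python3 -m handwheel '[[-1,0,0,0,0,0],[-1,0,0,0,0,0]]';python3 -c "
from h import *
s=readout.sense();print(s['force'],s['wrist_torque'])"
```

```text
time_s: 8.55
eef_pos: [464.9, 101.6, 215.8]
ee_rot: [-0.0, -0.024, 1.0, -0.0]
force: [-3.2, -0.5, -1.3]
grip_width: 0.128
grip_force: 69.2
[-3.20611478 -0.48596231 -1.26795215] [-0.03570699  0.46398435 -0.0268858 ]
```

```bash
python3 -m handwheel '[[-1,0,0,0,0,0],[-1,0,0,0,0,0]]';python3 -c "
from h import *
s=readout.sense();print(s['force'],s['wrist_torque'])"
```

```text
time_s: 8.75
eef_pos: [466.0, 101.6, 215.7]
ee_rot: [-0.0, -0.024, 1.0, -0.0]
force: [-3.1, 0.2, -1.5]
grip_width: 0.132
grip_force: 69.2
[-3.14804225  0.21817829 -1.54099998] [-0.02845965  0.55205259 -0.00336346]
```

```bash
python3 -m handwheel '[[-1,0,0,0,0,0],[-1,0,0,0,0,0],[-2,0,0,0,0,0],[-2,0,0,0,0,0]]';python3 -c "
from h import *
s=readout.sense();print(s['force'],s['wrist_torque'])"
```

```text
time_s: 9.15
eef_pos: [468.1, 101.7, 215.7]
ee_rot: [0.0, -0.024, 1.0, -0.0]
force: [-4.2, 0.2, -1.9]
grip_width: 0.131
grip_force: 69.2
[-4.19278422  0.21048818 -1.89710461] [-0.02408257  0.5769536  -0.01353883]
```

```bash
python3 -m handwheel '[[-1,0,0,0,0,0],[-1,0,0,0,0,0]]';python3 -m handwheel '[[-0.8,0,0,0,0,0],[-0.8,0,0,0,0,0]]'
```

```text
time_s: 9.35
eef_pos: [469.1, 101.8, 215.7]
ee_rot: [0.0, -0.024, 1.0, -0.0]
force: [-3.8, 0.3, -1.4]
grip_width: 0.126
grip_force: 69.2
time_s: 9.55
eef_pos: [469.9, 101.8, 215.8]
ee_rot: [0.0, -0.024, 1.0, -0.0]
force: [-4.5, -0.2, -2.7]
grip_width: 0.128
grip_force: 69.2
```

```bash
python3 -m handwheel '[[-0.8,0,0,0,0,0],[-0.8,0,0,0,0,0]]';python3 -c "
from h import *
s=readout.sense();print(s['force'],s['wrist_torque'])"
```

```text
time_s: 9.75
eef_pos: [470.5, 101.8, 215.8]
ee_rot: [-0.0, -0.024, 1.0, -0.0]
force: [-6.5, -0.6, -1.9]
grip_width: 0.125
grip_force: 69.2
[-6.47988248 -0.55115051 -1.91585669] [-0.0632972   0.82993461 -0.01247748]
```

```bash
python3 -m handwheel '[[0.6,0,1,0,0,0],[0.6,0,2,0,0,0],[0.6,0,3,0,0,0],[0.6,0,4,0,0,0],[0.6,0,4,0,0,0]]';python3 -m handwheel '[[0,0,1,0,0,0],[0,0,2,0,0,0],[0,0,3,0,0,0],[0,0,4,0,0,0],[0,0,4,0,0,0]]'
```

```text
time_s: 10.25
eef_pos: [470.1, 101.8, 211.7]
ee_rot: [0.0, -0.024, 1.0, -0.0]
force: [-3.7, -0.4, -2.3]
grip_width: 0.132
grip_force: 69.2
time_s: 10.75
eef_pos: [470.0, 101.8, 207.6]
ee_rot: [-0.0, -0.024, 1.0, -0.0]
force: [-4.4, -1.0, -1.9]
grip_width: 0.129
grip_force: 69.2
```

```bash
python3 -m handwheel '[[0,0,1,0,0,0],[0,0,2,0,0,0],[0,0,3,0,0,0],[0,0,4,0,0,0],[0,0,4,0,0,0]]';python3 -m handwheel '[[0,0,1,0,0,0],[0,0,2,0,0,0],[0,0,2,0,0,0]]'
```

```text
time_s: 11.25
eef_pos: [470.0, 101.8, 203.6]
ee_rot: [-0.0, -0.024, 1.0, -0.0]
force: [-4.4, -0.5, -1.4]
grip_width: 0.13
grip_force: 69.2
time_s: 11.55
eef_pos: [470.1, 101.8, 201.7]
ee_rot: [0.0, -0.024, 1.0, -0.0]
force: [-4.4, -0.3, -2.7]
grip_width: 0.125
grip_force: 69.1
```

```bash
python3 -m handwheel '[[0,0,0.8,0,0,0],[0,0,0.8,0,0,0]]';python3 -m handwheel '[[0,0,0.7,0,0,0],[0,0,0.7,0,0,0]]'
```

```text
time_s: 11.75
eef_pos: [470.1, 101.8, 201.0]
ee_rot: [0.0, -0.024, 1.0, -0.0]
force: [-3.5, -0.4, -2.7]
grip_width: 0.133
grip_force: 69.2
time_s: 11.95
eef_pos: [470.1, 101.8, 200.3]
ee_rot: [0.0, -0.024, 1.0, -0.0]
force: [-3.2, -0.4, -2.8]
grip_width: 0.126
grip_force: 69.2
```

```bash
python3 -m handwheel '[[0,0,0.7,0,0,0],[0,0,0.7,0,0,0]]';python3 -m handwheel '[[0,0,0.7,0,0,0],[0,0,0.7,0,0,0]]'
```

```text
time_s: 12.15
eef_pos: [470.1, 101.8, 199.6]
ee_rot: [0.0, -0.024, 1.0, -0.0]
force: [-3.6, -0.1, -2.0]
grip_width: 0.13
grip_force: 69.2
time_s: 12.35
eef_pos: [470.1, 101.8, 199.2]
ee_rot: [0.0, -0.024, 1.0, -0.0]
force: [-5.6, 0.2, 1.3]
grip_width: 0.131
grip_force: 70.1
```

```bash
python3 -m handwheel '[[0,0,0.7,0,0,0],[0,0,0.7,0,0,0]]'
```

```text
time_s: 12.55
eef_pos: [470.1, 101.8, 199.0]
ee_rot: [0.001, -0.024, 1.0, -0.0]
force: [-7.3, 0.0, 7.3]
grip_width: 0.128
grip_force: 70.9
```

Run:
```python
from h import *
s=readout.sense();print(s['force'],s['wrist_torque'])
im,d=cams.capture("scene"); W=cloud("scene",d)
a=cv2.resize(im[150:230,225:305,::-1],(600,600),interpolation=cv2.INTER_CUBIC); cv2.imwrite("pics/s3.png",a)
im,d=cams.capture("wrist"); V=cloud("wrist",d); cv2.imwrite("pics/w5.png",im[:,:,::-1])
x,y,z=V[...,0],V[...,1],V[...,2]
m=(x>380)&(x<500)&(y>30)&(y<170)&(z>65)&(z<90); p=V[m]; print("shelf",len(p),np.percentile(p,[1,50,99],axis=0).round(1), cv2.minAreaRect(p[:,:2].astype(np.float32)))
q=p[(p[:,0]>425)&(p[:,0]<480)&(abs(p[:,1]-100)>20)]; A=np.c_[np.ones(len(q)),q[:,0]-450,q[:,1]-100]; k=np.ones(len(q),bool)
for i in range(6): s=np.linalg.lstsq(A[k],q[k,2],rcond=None)[0]; e=q[:,2]-A@s; k=abs(e)<2
print("shelf plane",s,k.sum())
```

```text
[-7.30237118  0.04114056  7.31016563] [-0.10917734  0.91672739  0.00578705]
shelf 15093 [[441.6  42.6  69.9]
 [465.4 109.4  77.9]
 [498.2 160.7  87.3]] ((471.595703125, 101.55548858642578), (56.683902740478516, 120.51686096191406), 2.8847293853759766)
shelf plane [ 7.78770443e+01 -2.54217412e-03  3.27618340e-04] 6549
```

View pics/s3.png

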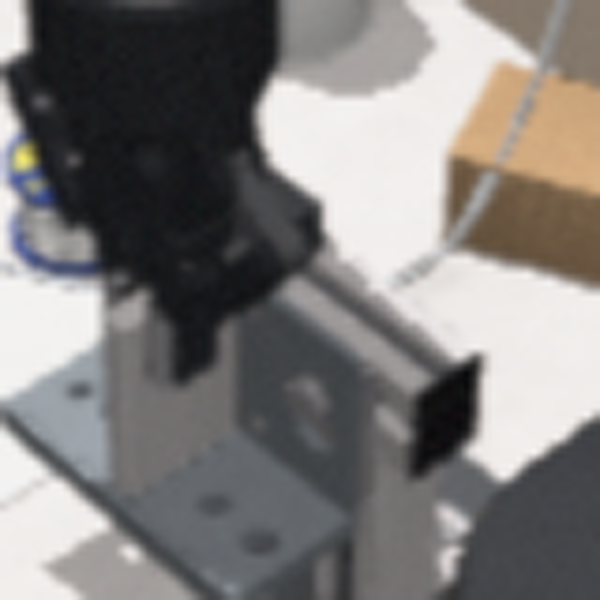

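```bash
python3 -m handwheel '[[0.7,0,0,0,0,0],[0.7,0,0,0,0,0]]'; python3 -m handwheel '[[0,0,0.6,0,0,0],[0,0,0.6,0,0,0]]'; python3 -c "
from h import *
s=readout.sense();print(s['force'],s['wrist_torque'])"
```

```text
time_s: 12.85
eef_pos: [469.9, 101.8, 199.0]
ee_rot: [0.001, -0.024, 1.0, -0.0]
force: [-4.0, 0.3, 6.1]
grip_width: 0.129
grip_force: 70.4
time_s: 13.05
eef_pos: [469.9, 101.7, 198.8]
ee_rot: [0.001, -0.024, 1.0, -0.0]
force: [-5.4, 0.3, 11.5]
grip_width: 0.128
grip_force: 71.4
[-5.41327607  0.31208664 11.47486192] [-0.01902492  0.59964543  0.02867259]
```

```bash
python3 -m handwheel '[[0.8,0,-0.6,0,0,0],[0.8,0,-0.6,0,0,0]]'; python3 -m handwheel '[[0.6,0,0,0,0,0],[0.6,0,0,0,0,0]]'; python3 -c "
from h import *
s=readout.sense();print(s['force'],s['wrist_torque'])"
```

```text
time_s: 13.25
eef_pos: [469.3, 101.7, 199.0]
ee_rot: [0.002, -0.024, 1.0, -0.0]
force: [-1.3, -0.0, 7.0]
grip_width: 0.128
grip_force: 70.4
time_s: 13.45
eef_pos: [468.8, 101.7, 198.9]
ee_rot: [0.002, -0.024, 1.0, -0.0]
force: [-0.6, 0.8, 4.9]
grip_width: 0.126
grip_force: 70.4
[-0.56228056  0.79909692  4.91015803] [ 0.11193297 -0.35990836  0.07499325]
```

```bash
python3 -m handwheel '[[0,0,0,0,0,0],[0,0,0,0,0,0],[0,0,0,0,0,0],[0,0,0,0,0,0],[0,0,0,0,0,0]]' 0.5; python3 -m handwheel '[[0,0,-10,0,0,0],[0,0,-40,0,0,0],[0,0,-80,0,0,0],[20,0,-110,0,0,0],[60,0,-110,0,0,0],[90,0,-110,0,0,0],[90,0,-110,0,0,0]]'; python3 go.py 372 103 244 2.73
```

```text
time_s: 13.95
eef_pos: [468.0, 101.7, 198.1]
ee_rot: [0.0, -0.024, 1.0, -0.0]
force: [-0.2, -0.0, -0.4]
grip_width: 0.496
grip_force: 0.0
time_s: 14.65
eef_pos: [375.7, 97.6, 309.2]
ee_rot: [0.001, -0.024, 1.0, -0.0]
force: [0.1, 0.3, -0.4]
grip_width: 0.501
grip_force: 0.0
row [3.5, 5.6, 65.2] [-0.001, 0.001, 0.001] n 66.0
```

Look at the catch with the same tilted view as before.

```bash
python3 -m handwheel '[[0,1,10,0,-0.13,0],[1,2,20,0,-0.26,0],[2,3,30,0,-0.39,0],[3,4,42,0,-0.52,0],[3,5,54,0,-0.65,0],[3.5,5.6,65,0,-0.78,0],[3.5,5.6,65,0,-0.78,0],[3.5,5.6,65,0,-0.78,0]]'; python3 look.py 6 rail_mid rack_seat
python3 - <<'E'
from h import *
W=np.load("w6.npy"); im=cv2.imread("pics/w6.png"); x,y,z=W[...,0],W[...,1],W[...,2]
yaw=np.radians(2.73); sx=(x-502.6)*np.cos(yaw)+(y-103.2)*np.sin(yaw); sy=-(x-502.6)*np.sin(yaw)+(y-103.2)*np.cos(yaw)
for lo in np.arange(144,174,2.):
    for a,b in ((-8,8),(-15,-10.5),(20,45),(-45,-20)):
        m=(abs(sy-(a+b)/2)<(b-a)/2)&(z>=lo)&(z<lo+2)&(sx>-60)&(sx<20); print((a,b) if lo==144 else "",m.sum(),np.median(sx[m]).round(1) if m.any() else None,end=" | ")
    print(lo)
cv2.imwrite("pics/w6c.png",cv2.resize(im[120:280,130:370],(750,500),interpolation=cv2.INTER_CUBIC))
E
```

```text
time_s: 15.45
eef_pos: [374.3, 102.8, 243.0]
ee_rot: [0.38, -0.022, 0.925, 0.009]
force: [0.5, -0.5, -0.2]
grip_width: 0.499
grip_force: 0.0
rail_mid 0.33 [251.1, 132.6] [446.9 103.1 109. ]
rack_seat 0.93 [249.4, 194.9] [446.3 102.2 153.1]
(-8, 8) 73 -56.3 | (-15, -10.5) 17 -6.7 | (20, 45) 91 -6.7 | (-45, -20) 88 -6.6 | 144.0
 66 -56.2 |  16 -6.6 |  95 -6.6 |  101 -6.5 | 146.0
 76 -56.4 |  15 -6.7 |  89 -6.7 |  83 -6.6 | 148.0
 77 -56.3 |  19 -6.7 |  99 -6.8 |  97 -6.7 | 150.0
 89 -56.2 |  40 -1.0 |  99 -5.0 |  106 -4.9 | 152.0
 81 -56.5 |  19 -0.1 |  0 None |  0 None | 154.0
 206 -51.4 |  15 0.5 |  0 None |  0 None | 156.0
 497 -32.2 |  17 0.4 |  0 None |  0 None | 158.0
 95 -6.3 |  16 0.1 |  0 None |  0 None | 160.0
 135 -3.1 |  16 0.4 |  0 None |  0 None | 162.0
 60 -0.0 |  16 -0.3 |  0 None |  0 None | 164.0
 65 0.0 |  17 0.0 |  0 None |  0 None | 166.0
 79 0.2 |  22 0.1 |  0 None |  0 None | 168.0
 70 0.0 |  18 0.2 |  0 None |  0 None | 170.0
 93 0.8 |  29 0.7 |  0 None |  0 None | 172.0
```

View pics/w6c.png

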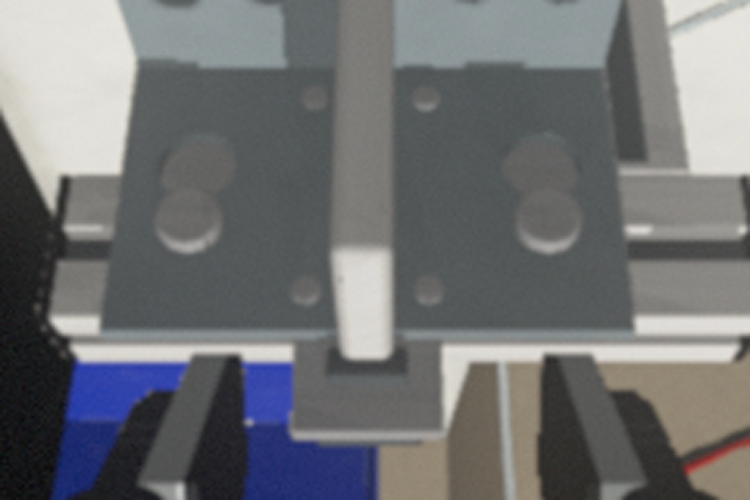

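```bash
python3 -c "
from h import *
print(order.finish_job())"
```

```text
the job is handed in; nothing more can be done
None
```

The rack hangs on both studs with the catch out about 6 mm over its top edge and the gripper clear; I handed it in at about 15.5 s, and no verdict came back.

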